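# Load the air drier and set its air valve

### The job

The washed connecting rods lie on the bench mixed up with spanners. First turn the drier's air valve fully shut; only then put every connecting rod into the drier's open drawer and, once they are all in, slide the drawer fully shut with the air still off, and after that open the air valve half way, the lever at 45 degrees between shut and open. Every spanner goes into the grey tool tray (at any time), and the oil bottle, piston and bolt pot stay where they stand.

Things in the scene. Friction and masses are not known exactly. Their poses are not given: they have to be found in the camera images.
- rod1: aluminium connecting rod lying flat, 122 mm long: big ring end (44 mm across, centre at x = -0.039), small ring end (28 mm across, centre at x = +0.047), both 18 mm thick, joined by a straight shank 14 mm wide, 12 mm thick. Origin on the shank at mid length, mid thickness (9 mm above its support); x along its length. 0.12 to 0.21 kg. Alike on both faces. May be absent (None).
- rod2: aluminium connecting rod lying flat, 122 mm long: big ring end (44 mm across, centre at x = -0.039), small ring end (28 mm across, centre at x = +0.047), both 18 mm thick, joined by a straight shank 14 mm wide, 12 mm thick. Origin on the shank at mid length, mid thickness (9 mm above its support); x along its length. 0.12 to 0.21 kg. Alike on both faces. May be absent (None).
- rod3: aluminium connecting rod lying flat, 122 mm long: big ring end (44 mm across, centre at x = -0.039), small ring end (28 mm across, centre at x = +0.047), both 18 mm thick, joined by a straight shank 14 mm wide, 12 mm thick. Origin on the shank at mid length, mid thickness (9 mm above its support); x along its length. 0.12 to 0.21 kg. Alike on both faces. May be absent (None).
- spanner1: bright steel spanner lying flat, 160 mm long, 10 mm thick: ring end (32 mm across) at -x, open two-pronged jaw (32 mm across) at +x, shank 13 mm wide, 9 mm thick. Origin on the shank at mid length, mid thickness (5 mm above its support); x along its length. 0.10 to 0.17 kg. Alike on both faces. May be absent (None).
- spanner2: bright steel spanner lying flat, 160 mm long, 10 mm thick: ring end (32 mm across) at -x, open two-pronged jaw (32 mm across) at +x, shank 13 mm wide, 9 mm thick. Origin on the shank at mid length, mid thickness (5 mm above its support); x along its length. 0.10 to 0.17 kg. Alike on both faces. May be absent (None).
- spanner3: bright steel spanner lying flat, 160 mm long, 10 mm thick: ring end (32 mm across) at -x, open two-pronged jaw (32 mm across) at +x, shank 13 mm wide, 9 mm thick. Origin on the shank at mid length, mid thickness (5 mm above its support); x along its length. 0.10 to 0.17 kg. Alike on both faces. May be absent (None).
- tray: grey open tool tray fixed to the bench, outside 220 (x) by 180 (y) by 40 mm high, walls and floor 5 mm. Origin under its centre on the bench; z up.
- tray_in (a point): centre of the tray's inner floor, 5 mm above the bench; axes as the tray's. The floor is 210 mm along x by 170 mm along y.
- drier: blue drying cabinet fixed to the bench, 280 deep (x) by 270 wide (y) by 100 mm high, drawer in its front (-x) face, air pipe and ball valve on its roof. Origin under its centre on the bench; its x points away from the drawer front (drawer opens to -x), y to the left seen from the robot. The front edge of its roof is at x = -0.125 in this frame.
- drier_drawer0 (a joint): how far the drawer is open: 0 = fully shut, up to 0.198 m. It slides along the drier's -x with light friction (1 N) and stays where it is left. Its front panel (15 mm thick, 264 mm wide, top edge about 86 mm above the bench) carries a bar handle.
- drier_drawer0_handle (a point): middle of the drawer's horizontal bar handle (120 mm long along y, 10 mm thick or so), 35 mm in front of the front panel, about 62 mm above the bench. Axes as the drier's. Pushing on the bar towards the drier's +x slides the drawer shut.
- drawer_floor (a point): centre of the drawer's inner floor, 22 mm above the bench, moving with the drawer; axes as the drier's. Floor 235 mm (x) by 228 mm (y), side walls 56 mm high above it, 6 mm thick. With the drawer open only the part in front of the cabinet's roof edge (about 160 to 180 mm) is open from above.
- valve (a joint): angle of the ball valve's lever in rad: 0 = shut (lever across the pipe, pointing to the drier's -x, at a stop), pi/2 = fully open (lever along the pipe, pointing to the drier's -y, at a stop). Opens anticlockwise seen from above; stays where it is left (friction torque 0.15 N m).
- valve_axis (a point): on the vertical turning axis of the valve, 166 mm above the bench, at x = -0.04, y = +0.04 in the drier's frame. Its frame turns with the lever: the lever runs along its -x, z up.
- lever_grip (a point): middle of the lever's black sleeve, 66 mm from the turning axis, 166 mm above the bench. The sleeve is 60 mm long (34 to 94 mm from the axis), 14 mm wide, 20 mm high (156 to 176 mm above the bench); the pipe below it reaches up to 135 mm, its fitting near the axis to 146 mm.
- oil_bottle: grey closed oil bottle, standing loose, 64 mm across, 170 mm high; origin at the centre of its underside. Leave alone.
- piston: aluminium piston standing loose, 52 mm across, 52 mm high; origin at the centre of its underside. Leave alone.
- bolt_pot: dark steel open pot with two side handles, standing loose, 80 mm across, 60 mm high; origin at the centre of its underside. Leave alone.
There are look-alikes about, which are no part of the job. What is shaped like the rod1 but yellow is not meant. Leave any orange look-alike of the spanner2 alone.

How it is judged:
By the outcome, as a careful person would: the job done as asked, in the order asked, and still so for the second after the job is handed in, with the robot touching nothing.
Of rod1, rod2, rod3, spanner1, spanner2, spanner3 only 4 to 5 are there at a start; the rules pass over those that are not, and their reading is None.
At some moment in a run one of rod1, rod2, rod3, spanner1, spanner2, spanner3 may be knocked a few centimetres aside while the robot is not near it.
Once in a run the grip may slacken for a moment while it holds something.
It also fails if it takes over 210 s, if anything falls off the work surface, if the arm or the gripper's body presses on something with over 40 N, if the wrist force passes 120 N, or if a joint passes its speed limit or range.

### The arm

A 7-joint arm with a two-finger parallel gripper is mounted at the origin on the work surface. World frame = base frame: x ahead of the robot, y to its left, z up, the work surface at z = 0. Lengths are in m, angles in rad, forces in N, time in s.
With the tool pointing down it reaches from about 0.425 to 1.025 m from the base axis. Payload 3.6 kg.
Tool frame: the origin (TCP) lies at the very end of the fingers, on their centre line; the grasp point (between the pads) lies 19 mm behind it; z points along the fingers, y is the direction in which the jaws open and shut (so a half turn about z gives the same grasp; the last joint's range is limited). The gripper opens to 85 mm and grips with 20 to 120 N. Pads are 22 mm wide; open, the fingers measure 114 mm over their backs; the gripper's body (76 mm by 85 mm) begins 54 mm behind the grasp point. The pads swing forward as they close: fully open they stand 13 mm farther back than shut.
Start: joints at [1.163, 0.591, 0.048, 1.609, -0.033, 0.943, -0.034], TCP at [0.224, -0.689, 0.231] pointing down, gripper open.
Joint ranges: [-2.69, 2.69], [-0.47, 2.24], [-1.27, 1.36], [0.19, 2.51], [-1.53, 4.68], [0.08, 2.07], [-3.09, 3.09]. Speed limits (rad/s): [2.57, 2.57, 3.14, 3.14, 3.14, 3.14, 3.14].

### API

Orientations are given as a rotation vector (axis times angle).
In Python, from plant import robot gives the robot as it stands. Calls block until the motion is done:
- robot.movep(position, orientation): joint-space move of the TCP to a pose.
- robot.move_l(position, attitude=None, max_speed=0.15): straight line of the TCP; attitude=None keeps the orientation; max_speed is the mean speed in m/s.
- robot.movej(angles): joint-space move.
- robot.set_gripper(opening): finger opening in m; the grip force is fixed at half the most; returns when the fingers have stopped.
- robot.dwell(seconds).
- robot.inverse_kinematics(position, orientation): joint angles nearest the present ones, or None.
- robot.get_state(): the state.
- robot.camera(name): name is "scene" or "side" or "wrist"; returns (picture, depth): 400x640x3 uint8, red, green, blue; 400x640 float32, m along the optical axis (not along the pixel's ray), 0 where there is no reading.
- robot.calibration(name): a dict with "camera_matrix" (3x3 intrinsics, pixels), "rvec" (rotation vector, rad) and "tvec" (3), from world to camera coordinates, as OpenCV has them; the wrist camera has in their place "hand_eye" (4x4, takes a point from camera to tool coordinates, whose origin is the TCP and whose axes are the flange's). Camera axes: x right, y down, z forward; pixel columns grow to the right and rows downward; lengths in m; the calibration is good to about 2 mm. A picture is of the moment at which its call begins: read the wrist's pose just before it. calibration takes no time and is no camera call.
A pose or a line that the arm cannot do raises robot.PlanningError and nothing moves.
- robot.finish_job(): hands the job in, once; it reports no verdict.
The state is a dict: "clock": time; "joint_positions": joint angles; "joint_vel": joint speeds; "effort": joint torques, N m; "position": TCP position; "eef_rot": TCP orientation; "ft_force": force on the tool from outside, world axes, zero at the start; "moment": the same for the moment, N m; "finger_gap": finger opening in m.
Only numpy, scipy, OpenCV 4.12 (cv2) and the standard library are available. Lean on these libraries where they do the work, as an engineer would, in place of code of your own. Each camera call takes 0.05 s, during which the arm holds its last target.

## Working session

There is one attempt and no reset: what is moved stays moved. The work goes in short steps, each a Python script; the robot and the scene stay as the last script left them, time stands still between calls to the robot, and variables do not carry over. Pictures are saved under pics/ and viewed, and the job is handed in when it is done.

```bash
ls; mkdir -p pics; cat > h.py <<'E'
import numpy as np, cv2
from plant import robot
def snap(name,tag):
    st=robot.get_state(); im,d=robot.camera(name)
    cv2.imwrite(f'pics/{tag}.png',im[:,:,::-1]); np.savez(f'pics/{tag}.npz',im=im,d=d,pos=st['position'],rot=st['eef_rot'])
    return im,d,st
E
python3 - <<'E'
from h import *
for n in ['scene','side','wrist']:
    im,d,st=snap(n,n+'0'); print(n,robot.calibration(n), (d>0).mean())
print(st)
E
```

```text
pics
scene {'camera_matrix': array([[409.26866975,   0.        , 316.16328777],
       [  0.        , 409.26866975, 201.92250019],
       [  0.        ,   0.        ,   1.        ]]), 'rvec': array([ 1.97775472,  1.02441254, -0.52136993]), 'tvec': array([-0.27246631, -0.17463983,  1.67497319])} 0.9886171875
side {'camera_matrix': array([[379.01005888,   0.        , 318.79241122],
       [  0.        , 379.01005888, 200.37592496],
       [  0.        ,   0.        ,   1.        ]]), 'rvec': array([ 0.50595874, -2.69554418,  1.21388585]), 'tvec': array([0.45158988, 0.23057532, 0.94192071])} 0.99619921875
wrist {'camera_matrix': array([[299.3775227 ,   0.        , 322.65269607],
       [  0.        , 299.3775227 , 205.26888346],
       [  0.        ,   0.        ,   1.        ]]), 'hand_eye': array([[ 1.13026382e-03, -9.58796345e-01, -2.84092046e-01,
         7.23679346e-02],
       [ 9.99999277e-01,  1.20015022e-03, -7.19367049e-05,
         1.69329850e-04],
       [ 4.09925783e-04, -2.84091760e-01,  9.58797009e-01,
        -1.43671961e-01],
       [ 0.00000000e+00,  0.00000000e+00,  0.00000000e+00,
         1.00000000e+00]])} 0.99623828125
{'clock': 0.1, 'joint_positions': array([ 1.16248664,  0.59204201,  0.04830631,  1.60967023, -0.03328601,
        0.94265592, -0.03371696]), 'joint_vel': array([ 0.00141683, -0.00097208,  0.00093283, -0.0041119 ,  0.00218401,
        0.00045009,  0.00042582]), 'effort': array([ 4.04098057e-03, -5.49997616e+01,  1.55338045e+00, -1.98824036e+01,
        9.74563096e-03,  3.88141139e-03, -2.00331527e-05]), 'position': array([ 0.22426958, -0.68868516,  0.23025363]), 'eef_rot': array([-3.10083759e+00, -4.92270332e-01,  6.77531819e-04]), 'ft_force': array([ 0.24044275, -1.25404622,  0.50998182]), 'moment': array([-0.00742015, -0.01399193,  0.00611116]), 'finger_gap': 0.08561980320047001}
```

View pics/scene0.png

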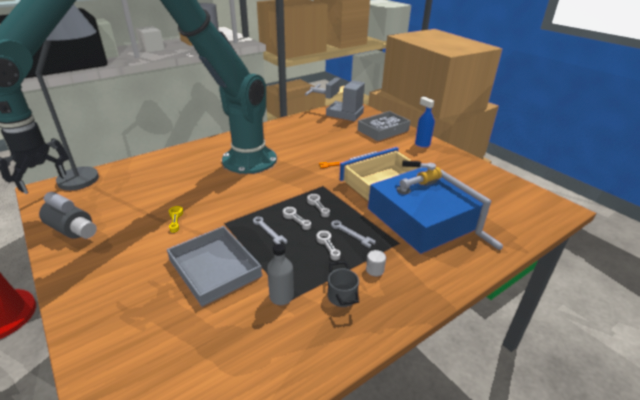

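View pics/side0.png

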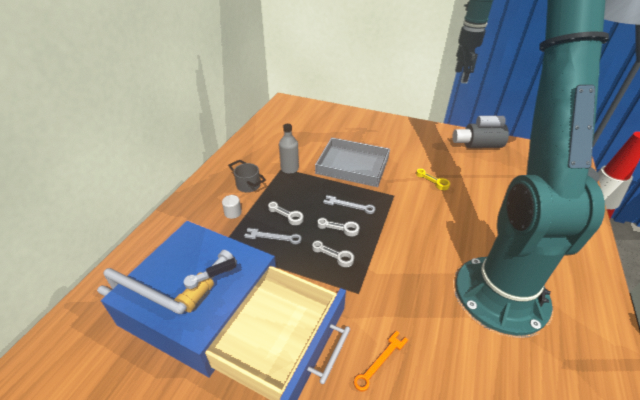

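View pics/wrist0.png

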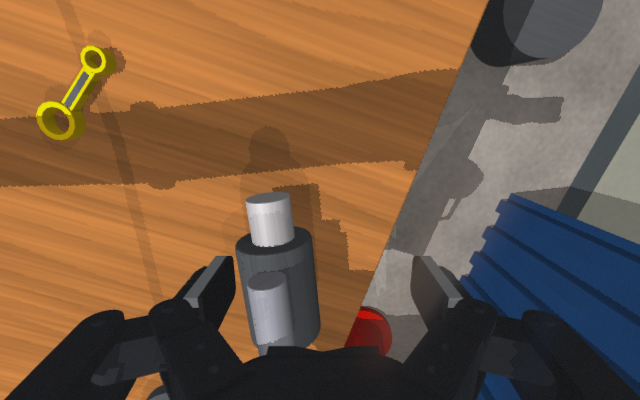

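The scene camera shows three rods (295,217), (318,205), (328,245) and two spanners (268,230), (353,234) on the black mat. The tray is at (215,265) and the drier at (420,205). The yellow rod and the orange spanner are the look-alikes. Next I'll build a metric top view.

```bash
cat >> h.py <<'E'
from scipy.spatial.transform import Rotation as R
def cam2world(name,npz):
    c=robot.calibration(name)
    if name=='wrist':
        T=np.eye(4);T[:3,:3]=R.from_rotvec(npz['rot']).as_matrix();T[:3,3]=npz['pos'];return c['camera_matrix'],T@c['hand_eye']
    r=cv2.Rodrigues(c['rvec'])[0];T=np.eye(4);T[:3,:3]=r.T;T[:3,3]=-r.T@c['tvec'];return c['camera_matrix'],T
def cloud(name,tag):
    z=np.load(f'pics/{tag}.npz');K,T=cam2world(name,z);v,u=np.mgrid[:400,:640];d=z['d']
    p=np.stack([(u-K[0,2])/K[0,0]*d,(v-K[1,2])/K[1,1]*d,d],-1)
    return p@T[:3,:3].T+T[:3,3],z['im'],d>0
def topview(name,tag,zp,x0,x1,y0,y1,s=1000):
    """rectify onto plane z=zp: image col = (y1-y)*s, row=(x1-x)*s"""
    z=np.load(f'pics/{tag}.npz');K,T=cam2world(name,z);W=np.linalg.inv(T)
    # world (x,y,1)-> pixel
    H=K@np.stack([W[:3,0],W[:3,1],W[:3,2]*zp+W[:3,3]],1)
    A=np.array([[0,-1/s,x1],[-1/s,0,y1],[0,0,1]])
    n=(int((y1-y0)*s),int((x1-x0)*s))
    return cv2.warpPerspective(z['im'],H@A,n,flags=cv2.INTER_LINEAR|cv2.WARP_INVERSE_MAP)
E
python3 - <<'E'
from h import *
for n in ['scene','side']:
    P,im,ok=cloud(n,n+'0')
    hsv=cv2.cvtColor(im,cv2.COLOR_RGB2HSV)
    reg=ok&(P[...,0]>.2)&(P[...,0]<1.2)&(abs(P[...,1])<.9)
    blue=reg&(hsv[...,0]>105)&(hsv[...,0]<125)&(hsv[...,1]>150)&(abs(P[...,2]-.1)<.012)
    q=P[blue]; r=cv2.minAreaRect(q[:,:2].astype(np.float32)); print(n,blue.sum(),r,np.median(q[:,2]))
    mat=reg&(im.max(-1)<45)&(abs(P[...,2])<.006)
    q=P[mat];print('mat',q.min(0),q.max(0))
    for nm,lo,hi in [('table',-.01,.02)]:
        m=reg&(hsv[...,1]>100)&(hsv[...,0]<20)&(abs(P[...,2])<.03);print('z',np.median(P[m][:,2]))
    x0,x1,y0,y1=.2,1.0,-.6,.6
    t=topview(n,n+'0',.0,.3,.9,-.45,.45,880)
    cv2.imwrite(f'pics/top_{n}.png',t[:,:,::-1])
E
```

```text
scene 3236 ((0.5440831184387207, 0.42237770557403564), (0.5131719708442688, 0.5672945380210876), 83.78273010253906) 0.10042707591420363
mat [ 0.42703293 -0.2141779  -0.00245537] [0.72491519 0.12347459 0.00531994]
z 0.0007409083455535148
side 6646 ((0.6769009828567505, 0.2918296754360199), (0.2712640166282654, 0.25946110486984253), 84.31632232666016) 0.09957321364277838Traceback (most recent call last):
  File "<stdin>", line 9, in <module>
    return umr_minimum(a, axis, None, out, keepdims, initial, where)
ValueError: zero-size array to reduction operation minimum which has no identity
```

```bash
python3 - <<'E'
from h import *
for n in ['scene','side']:
    t=topview(n,n+'0',.009,.25,.95,-.45,.5,840)
    for k in range(10):
        x=.25+.1*k
        if x<.95: cv2.line(t,(0,int((.95-x)*840)),(8,int((.95-x)*840)),(255,255,255),1)
    cv2.imwrite(f'pics/top_{n}.png',t[:,:,::-1])
E
```

```text
(no output)
```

View pics/top_scene.png

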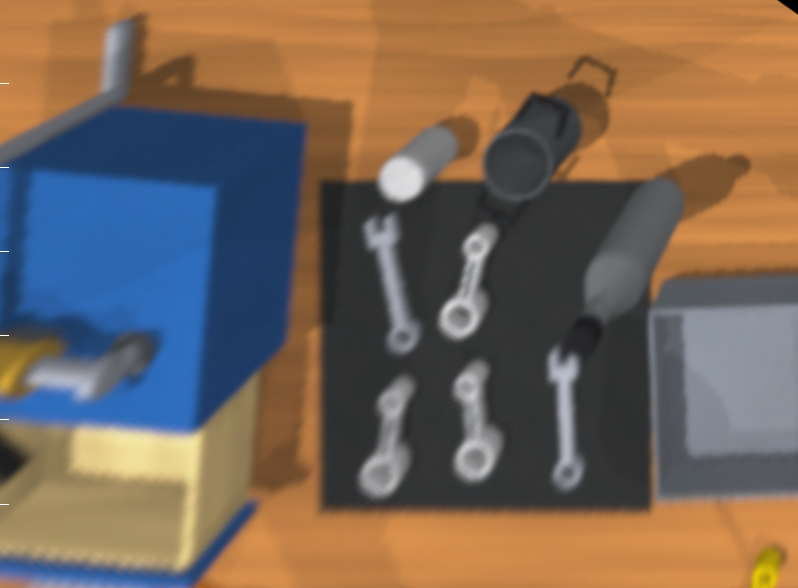

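View pics/top_side.png

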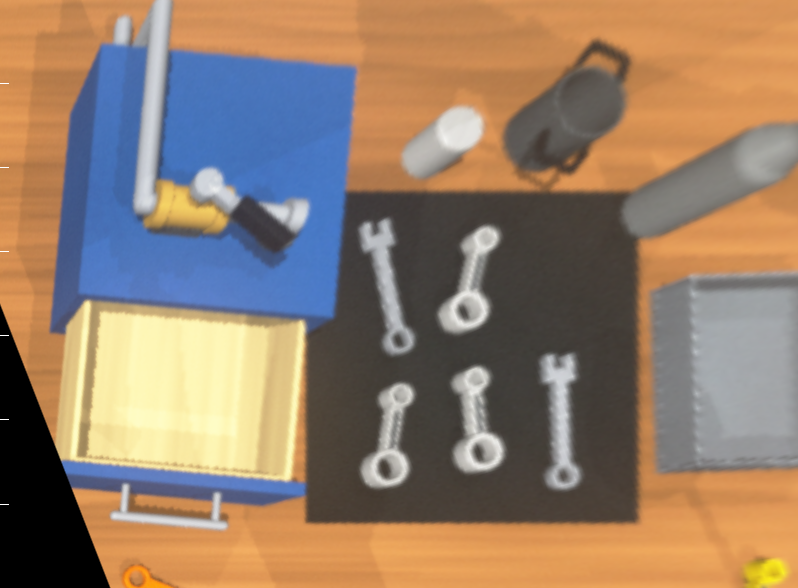

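```bash
cat > loc.py <<'E'
from h import *
def items(name,tag,box=(.40,.86,-.28,.17),zmin=.004):
    """bright metal things lying on the mat/bench: returns list of dict"""
    P,im,ok=cloud(name,tag); hsv=cv2.cvtColor(im,cv2.COLOR_RGB2HSV)
    m=ok&(P[...,0]>box[0])&(P[...,0]<box[1])&(P[...,1]>box[2])&(P[...,1]<box[3])&(P[...,2]>zmin-.003)&(P[...,2]<.03)&(hsv[...,1]<60)&(hsv[...,2]>75)
    m=cv2.morphologyEx(m.astype(np.uint8),cv2.MORPH_CLOSE,np.ones((3,3)))
    n,l,s,c=cv2.connectedComponentsWithStats(m)
    out=[]
    for i in range(1,n):
        if s[i,4]<60: continue
        q=P[(l==i)&ok]; q=q[(q[:,2]>zmin)]
        if len(q)<30: continue
        (cx,cy),(w,h),a=cv2.minAreaRect(q[:,:2].astype(np.float32))
        b=cv2.boxPoints(((cx,cy),(w,h),a)); e=b[1]-b[0]; f=b[2]-b[1]
        L=e if np.hypot(*e)>np.hypot(*f) else f; yaw=np.arctan2(L[1],L[0])
        if np.cos(yaw)<0: yaw+=np.pi
        yaw=(yaw+np.pi)%(2*np.pi)-np.pi
        out.append(dict(c=(round(cx,4),round(cy,4)),L=round(max(w,h),3),W=round(min(w,h),3),yaw=round(yaw,3),zt=round(float(np.percentile(q[:,2],90)),4),n=len(q),pix=tuple(c[i].round())))
    return out
E
python3 - <<'E'
from loc import *
for n in ['scene','side']:
    print(n)
    for o in items(n,n+'0'): print(o)
for n in ['scene','side']:
    P,im,ok=cloud(n,n+'0'); hsv=cv2.cvtColor(im,cv2.COLOR_RGB2HSV)
    # roof
    m=ok&(hsv[...,0]>105)&(hsv[...,0]<125)&(hsv[...,1]>150)&(abs(P[...,2]-.1)<.006)&(P[...,0]>.45)&(P[...,0]<.95)&(P[...,1]<.55)&(P[...,1]>.1)
    q=P[m].astype(np.float32); print(n,'roof',cv2.minAreaRect(q[:,:2]))
    # panel top
    m=ok&(hsv[...,0]>105)&(hsv[...,0]<125)&(hsv[...,1]>150)&(abs(P[...,2]-.083)<.006)&(P[...,0]>.3)&(P[...,0]<.48)&(P[...,1]<.55)&(P[...,1]>.1)
    q=P[m].astype(np.float32); print('panel',m.sum(),cv2.minAreaRect(q[:,:2]) if len(q) else '')
    # lever sleeve
    m=ok&(im.max(-1)<60)&(P[...,2]>.15)&(P[...,2]<.185)&(P[...,0]>.45)&(P[...,0]<.8)&(P[...,1]>.1)&(P[...,1]<.5)
    q=P[m].astype(np.float32); print('lever',m.sum(),cv2.minAreaRect(q[:,:2]) if len(q) else '', q.mean(0) if len(q) else '')
    # tray rim
    m=ok&(hsv[...,1]<60)&(abs(P[...,2]-.04)<.004)&(P[...,0]>.3)&(P[...,0]<.75)&(P[...,1]>-.6)&(P[...,1]<-.25)
    q=P[m].astype(np.float32); print('tray',m.sum(),cv2.minAreaRect(q[:,:2]) if len(q) else '')
    # handle
    m=ok&(hsv[...,1]<60)&(abs(P[...,2]-.062)<.008)&(P[...,0]>.3)&(P[...,0]<.42)&(P[...,1]>.1)&(P[...,1]<.45)
    q=P[m].astype(np.float32); print('handle',m.sum(),cv2.minAreaRect(q[:,:2]) if len(q) else '')
E
```

```text
scene
{'c': (0.4477, 0.036), 'L': 0.094, 'W': 0.038, 'yaw': np.float32(-0.083), 'zt': 0.0191, 'n': 145, 'pix': (np.float64(320.0), np.float64(207.0))}
{'c': (0.4538, -0.0607), 'L': 0.12, 'W': 0.046, 'yaw': np.float32(0.214), 'zt': 0.0193, 'n': 231, 'pix': (np.float64(297.0), np.float64(217.0))}
{'c': (0.4645, -0.169), 'L': 0.132, 'W': 0.035, 'yaw': np.float32(0.038), 'zt': 0.0122, 'n': 180, 'pix': (np.float64(272.0), np.float64(233.0))}
{'c': (0.6084, 0.038), 'L': 0.164, 'W': 0.042, 'yaw': np.float32(0.198), 'zt': 0.012, 'n': 252, 'pix': (np.float64(353.0), np.float64(233.0))}
{'c': (0.6123, -0.0552), 'L': 0.137, 'W': 0.047, 'yaw': np.float32(-0.138), 'zt': 0.0189, 'n': 274, 'pix': (np.float64(328.0), np.float64(243.0))}
{'c': (0.7807, -0.0258), 'L': 0.048, 'W': 0.019, 'yaw': np.float32(0.654), 'zt': 0.0286, 'n': 121, 'pix': (np.float64(374.0), np.float64(270.0))}
side
{'c': (0.6909, -0.256), 'L': 0.056, 'W': 0.026, 'yaw': np.float32(0.474), 'zt': 0.0267, 'n': 104, 'pix': (np.float64(289.0), np.float64(169.0))}
{'c': (0.807, -0.1713), 'L': 0.056, 'W': 0.019, 'yaw': np.float32(0.541),
[... 642 characters left out ...]
64(213.0))}
{'c': (0.4553, -0.0652), 'L': 0.109, 'W': 0.044, 'yaw': np.float32(0.029), 'zt': 0.0183, 'n': 289, 'pix': (np.float64(337.0), np.float64(226.0))}
{'c': (0.6097, 0.039), 'L': 0.16, 'W': 0.035, 'yaw': np.float32(0.187), 'zt': 0.0108, 'n': 306, 'pix': (np.float64(272.0), np.float64(235.0))}
{'c': (0.4447, 0.0391), 'L': 0.095, 'W': 0.038, 'yaw': np.float32(-0.126), 'zt': 0.0177, 'n': 244, 'pix': (np.float64(327.0), np.float64(250.0))}Traceback (most recent call last):
  File "<stdin>", line 9, in <module>
cv2.error: OpenCV(4.12.0) /io/opencv/modules/imgproc/src/convhull.cpp:143: error: (-215:Assertion failed) total >= 0 && (depth == CV_32F || depth == CV_32S) in function 'convexHull'
```

```bash
sed -i 's/box=(.40,.86,/box=(.33,.72,/' loc.py
cat > b.py <<'E'
from loc import *
def rect(q): return cv2.minAreaRect(np.ascontiguousarray(q[:,:2],np.float32)) if len(q)>5 else None
E
python3 - <<'E'
from b import *
for n in ['scene','side']:
    print(n)
    for o in items(n,n+'0'): print(o['c'],o['L'],o['W'],o['yaw'],o['zt'],o['n'])
for n in ['scene','side']:
    P,im,ok=cloud(n,n+'0'); hsv=cv2.cvtColor(im,cv2.COLOR_RGB2HSV)
    X,Y,Z=P[...,0],P[...,1],P[...,2]
    blue=ok&(hsv[...,0]>100)&(hsv[...,0]<128)&(hsv[...,1]>120)
    def sh(nm,m): print(n,nm,m.sum(),rect(P[m]),P[m].mean(0).round(4) if m.sum() else '')
    sh('roof',blue&(abs(Z-.1)<.006)&(X>.45)&(X<.95)&(Y<.55)&(Y>.1))
    sh('panel',blue&(abs(Z-.085)<.004)&(X>.3)&(X<.48)&(Y<.55)&(Y>.1))
    sh('lever',ok&(im.max(-1)<70)&(Z>.15)&(Z<.185)&(X>.4)&(X<.8)&(Y>.1)&(Y<.5))
    sh('tray',ok&(hsv[...,1]<60)&(abs(Z-.04)<.004)&(X>.3)&(X<.8)&(Y>-.7)&(Y<-.25))
    sh('handle',ok&(hsv[...,1]<70)&(abs(Z-.062)<.01)&(X>.3)&(X<.42)&(Y>.1)&(Y<.5))
E
```

```text
scene
(0.4323, 0.0318) 0.123 0.048 -0.303 0.0192 197
(0.4463, -0.0693) 0.139 0.052 -0.102 0.0193 241
(0.4502, -0.1696) 0.16 0.035 0.038 0.0122 220
(0.6084, 0.038) 0.164 0.042 0.198 0.012 252
(0.6123, -0.0552) 0.137 0.047 -0.138 0.0189 274
side
(0.6901, -0.2558) 0.055 0.024 0.519 0.0267 103
(0.449, -0.168) 0.16 0.037 0.058 0.0113 251
(0.6216, -0.0601) 0.132 0.043 -0.277 0.0182 284
(0.4501, -0.0654) 0.12 0.044 0.029 0.0183 324
(0.6097, 0.039) 0.16 0.035 0.187 0.0108 306
(0.4316, 0.0416) 0.121 0.044 -0.074 0.018 358
scene roof 3045 ((0.6794335842132568, 0.2723774313926697), (0.2429528683423996, 0.26682209968566895), 84.2909927368164) [0.7041 0.257  0.1004]
scene panel 96 ((0.3729100823402405, 0.31458544731140137), (0.2548481822013855, 0.013719500042498112), 84.91767120361328) [0.3711 0.2981 0.086 ]
scene lever 79 ((0.5965055823326111, 0.28190842270851135), (0.052203867584466934, 0.012166953645646572), 50.00262451171875) [0.5976 0.2808 0.1682]
scene tray 527 ((0.5671426653862, -0.37151482701301575), (0.3555649518966675, 0.19437728822231293), 6.576070785522461) [ 0.5426 -0.3747  0.0396]
s
[... 166 characters left out ...]
619682312012, 0.29218676686286926), (0.2723425030708313, 0.2657325863838196), 84.48397827148438) [0.6702 0.3072 0.0995]
side panel 683 ((0.3655206859111786, 0.3219826817512512), (0.26002809405326843, 0.01228876318782568), 84.4979248046875) [0.3668 0.3373 0.0869]
side lever 224 ((0.5898109078407288, 0.28878337144851685), (0.05487705394625664, 0.011546562425792217), 49.787628173828125) [0.5882 0.2899 0.1707]
side tray 269 ((0.5561678409576416, -0.3676285743713379), (0.34447115659713745, 0.1968390941619873), 7.6382012367248535) [ 0.5066 -0.3586  0.0391]
side handle 475 ((0.3365006148815155, 0.2929045557975769), (0.19314534962177277, 0.04124967008829117), 84.6197738647461) [0.3304 0.3296 0.0656]
```

```bash
cat >> b.py <<'E'
DY=np.deg2rad(-5.5); U=np.array([np.cos(DY),np.sin(DY)]); V=np.array([-U[1],U[0]]); O=np.array([.6692,.2929])
AX=O-.04*U+.04*V
def dr(x,y): return O+x*U+y*V
def down(yaw): return (R.from_euler('z',yaw)*R.from_euler('x',np.pi)).as_rotvec()
def lev(th,z,r=.066):
    a=np.pi+DY+th; p=AX+r*np.array([np.cos(a),np.sin(a)]); return np.array([p[0],p[1],z]), down(DY+th)
def st(msg=''):
    s=robot.get_state(); print(msg,'t=%.1f'%s['clock'],'p',s['position'].round(4),'gap %.4f'%s['finger_gap'],'F',s['ft_force'].round(1),'M',s['moment'].round(2)); return s
E
python3 - <<'E'
from b import *
print(AX, lev(.94,.15)[0])
for n in ['lever54','l0','l45']:
    th={'lever54':.94,'l0':0,'l45':.785}[n]
    for f in (0,np.pi):
        p,_=lev(th,.149); q=robot.inverse_kinematics(p,down(DY+th+f)); print(n,f,None if q is None else np.round(q,2))
for nm,p in [('rod',(.43,.04,.004)),('drop',(*dr(-.21,0),.035)),('push',(*dr(-.38,-.035),.045)),('tray',(.5,-.37,.02)),('tray2',(.6,-.37,.02))]:
    for f in (0,np.pi/2,np.pi):
        q=robot.inverse_kinematics(np.array(p),down(DY+f)); print(nm,f,None if q is None else np.round(q,2))
print(robot.get_state()['clock'])
E
```

```text
[0.63321798 0.33654968] [0.58936271 0.28722711 0.15      ]
lever54 0 [-0.27  0.62 -0.37  1.82  0.31  0.76 -1.53]
lever54 3.141592653589793 [ 0.14  0.85 -1.07  1.8   0.87  1.05  1.13]
l0 0 [-0.48  0.61 -0.19  1.81  0.16  0.73 -2.43]
l0 3.141592653589793 [-0.02  0.8  -0.95  1.79  0.78  0.98  0.19]
l45 0 [-0.32  0.61 -0.32  1.83  0.27  0.74 -1.67]
l45 3.141592653589793 [ 0.12  0.85 -1.07  1.81  0.87  1.04  0.96]
rod 0 [-0.35  0.71  0.21  2.39 -1.17  0.15 -0.69]
rod 1.5707963267948966 [-0.09  0.69 -0.14  2.38  0.83  0.12 -1.13]
rod 3.141592653589793 [-0.13  0.69 -0.08  2.38  0.61  0.09  0.67]
drop 0 [-0.8   0.69  0.17  2.11 -0.31  0.36 -2.04]
drop 1.5707963267948966 [-0.59  0.68 -0.12  2.1   0.21  0.37 -0.98]
drop 3.141592653589793 [-0.48  0.69 -0.27  2.1   0.44  0.41  0.37]
push 0 [-0.95  0.59  0.05  2.42 -0.22  0.14 -2.35]
push 1.5707963267948966 [-0.78  0.59 -0.17  2.41  0.56  0.17 -1.57]
push 3.141592653589793 [-0.15  0.85 -1.08  2.39  1.29  0.76 -0.75]
tray 0 [ 0.5   0.75  0.09  1.96 -0.16  0.43 -0.96]
tray 1.5707963267948966 [ 0.66  0.75 -0.14  1.95  0.21  0.45  0.27]
tray 3.141592653589793 [ 0.89  0.8  -0.48  1.94  0.67  0.56  1.43]
tray2 0 [ 0.41  0.82  0.12  1.76 -0.16  0.57 -1.04]
tray2 1.5707963267948966 [ 0.59  0.82 -0.16  1.75  0.21  0.58  0.21]
tray2 3.141592653589793 [ 0.83  0.88 -0.54  1.74  0.65  0.71  1.41]
0.15
```

```bash
python3 - <<'E'
from b import *
s=st()
q=robot.inverse_kinematics(*lev(.95,.26)); print(np.round(q,2))
robot.movej(q); st('above')
robot.set_gripper(.05); st('grip')
im,d,_=snap('wrist','wv1')
E
```

```text
t=0.1 p [ 0.2243 -0.6888  0.2304] gap 0.0855 F [0.5 0.  0.7] M [-0.05 -0.03  0.  ]
[-0.11  0.54 -0.61  1.73  0.36  0.99 -1.57]
above t=3.8 p [0.5904 0.2858 0.2599] gap 0.0852 F [ 0.3  0.1 -0.1] M [-0.01  0.02 -0.03]
grip t=4.2 p [0.5899 0.2868 0.26  ] gap 0.0499 F [ 0.  -0.5 -0.2] M [ 0.06 -0.02  0.02]
```

View pics/wv1.png

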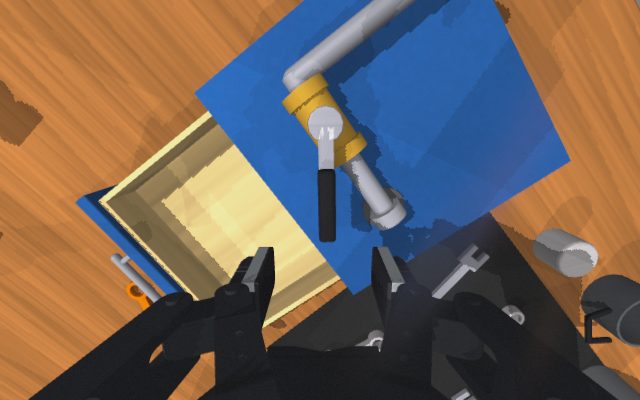

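The wrist view shows the sleeve at (326,205) and the axis cap at (325,123), in line with the tool. I'll check the geometry, then grip the lever and turn it shut.

```bash
python3 - <<'E'
from b import *
P,im,ok=cloud('wrist','wv1'); X,Y,Z=P[...,0],P[...,1],P[...,2]
m=ok&(im.max(-1)<60)&(Z>.165)&(Z<.185); v,u=np.nonzero(m); k=(abs(u-326)<20)&(v>160)&(v<245); q=P[v[k],u[k]]; print('sleeve',rect(q),q.mean(0))
q=P[118:128,320:330].reshape(-1,3);print('cap',q.mean(0),AX)
hsv=cv2.cvtColor(im,cv2.COLOR_RGB2HSV)
b=ok&(hsv[...,0]>100)&(hsv[...,0]<128)&(hsv[...,1]>120)&(abs(Z-.1)<.006); print('roof',rect(P[b]))
E
```

```text
sleeve ((0.595093846321106, 0.2874525487422943), (0.05767263472080231, 0.013151434250175953), 50.10340118408203) [0.59603091 0.2886658  0.1767164 ]
cap [0.63567089 0.3371281  0.17195198] [0.63321798 0.33654968]
roof ((0.6790128350257874, 0.29134514927864075), (0.2707577347755432, 0.2655993700027466), 84.71630859375)
```

```bash
sed -i 's/O=np.array(\[.6692,.2929\])/O=np.array([.6706,.2924])/; s/deg2rad(-5.5)/deg2rad(-5.4)/' b.py; python3 - <<'E'
from b import *
p,o=lev(.965,.149)
robot.move_l(p,o,max_speed=.15); st('down')
robot.set_gripper(0.0); st('grip')
for th in np.linspace(.965,0,7)[1:]:
    p,o=lev(th,.149); robot.move_l(p,o,max_speed=.12); s=st('th %.2f'%th)
for th in (-.02,-.04):
    p,o=lev(th,.149); robot.move_l(p,o,max_speed=.06); s=st('th %.2f'%th)
    if np.linalg.norm(s['ft_force'])>25: break
E
```

```text
down t=5.2 p [0.5926 0.2862 0.1499] gap 0.0495 F [-0.9  0.4  0.3] M [ 0.01 -0.01 -0.01]
grip t=5.6 p [0.5927 0.2857 0.1501] gap 0.0127 F [-0.4 -0.6  4.7] M [-0.18  0.1  -0.09]
th 0.80 t=5.9 p [0.5852 0.2931 0.1501] gap 0.0128 F [-2.2 -1.9  7.2] M [-0.26  0.09 -0.15]
th 0.64 t=6.2 p [0.5791 0.3016 0.1501] gap 0.0127 F [-0.2 -0.7  8.3] M [-0.25  0.16 -0.18]
th 0.48 t=6.5 p [0.5743 0.311  0.15  ] gap 0.0134 F [-1.  -1.   8.6] M [-0.28  0.13 -0.18]
th 0.32 t=6.8 p [0.5711 0.3211 0.15  ] gap 0.0130 F [-0.2 -2.   8.1] M [-0.27  0.19 -0.15]
th 0.16 t=7.1 p [0.5695 0.3316 0.1501] gap 0.0131 F [-1.7 -1.2  9. ] M [-0.28  0.16 -0.19]
th 0.00 t=7.4 p [0.5697 0.3421 0.1501] gap 0.0133 F [-1.2 -1.   8.4] M [-0.37  0.17 -0.1 ]
th -0.02 t=7.7 p [0.5697 0.3421 0.1501] gap 0.0126 F [-1.6 -2.9 10. ] M [-0.63  0.23  0.69]
th -0.04 t=7.9 p [0.5697 0.3421 0.15  ] gap 0.0130 F [-1.7 -5.8 11.4] M [-1.11  0.36  1.21]
```

```bash
python3 - <<'E'
from b import *
robot.set_gripper(.06)
p,o=lev(0,.26); robot.move_l(p,o,max_speed=.25); st('up')
snap('wrist','wv2')
robot.movep(np.array([.45,-.05,.36]),down(np.pi)); st('survey')
snap('wrist','ws1')
for o in items('wrist','ws1'): print(o['c'],o['L'],o['W'],o['yaw'],o['zt'],o['n'],o['pix'])
E
```

```text
up t=9.0 p [0.5688 0.3422 0.2606] gap 0.0600 F [-0.2  0.  -1.1] M [0.03 0.01 0.01]
survey t=12.2 p [ 0.4501 -0.0498  0.36  ] gap 0.0597 F [0.4 0.  0.9] M [ 0.05  0.01 -0.04]
(0.4514, -0.171) 0.159 0.032 0.05 0.0119 1012 (np.float64(250.0), np.float64(162.0))
(0.4328, 0.0409) 0.119 0.046 -0.06 0.0198 866 (np.float64(377.0), np.float64(148.0))
(0.452, -0.069) 0.12 0.043 0.002 0.0198 773 (np.float64(313.0), np.float64(160.0))
(0.6096, 0.0354) 0.157 0.031 0.205 0.0117 698 (np.float64(369.0), np.float64(248.0))
(0.5778, 0.1654) 0.088 0.002 -0.091 0.0277 308 (np.float64(446.0), np.float64(234.0))
(0.6167, -0.0635) 0.121 0.042 -0.314 0.0194 710 (np.float64(318.0), np.float64(253.0))
(0.6754, -0.2667) 0.027 0.005 1.157 0.027 100 (np.float64(204.0), np.float64(285.0))
```

View pics/ws1.png

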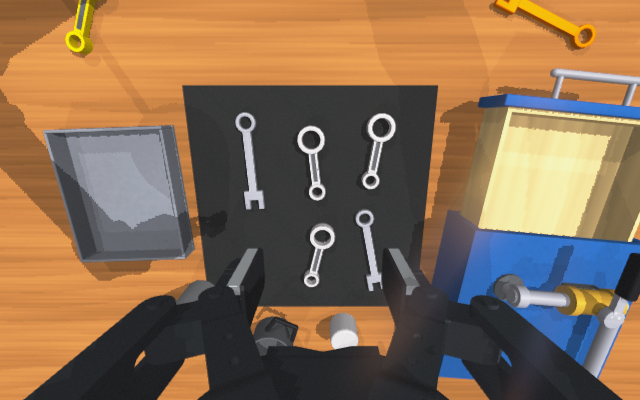

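View pics/wv2.png

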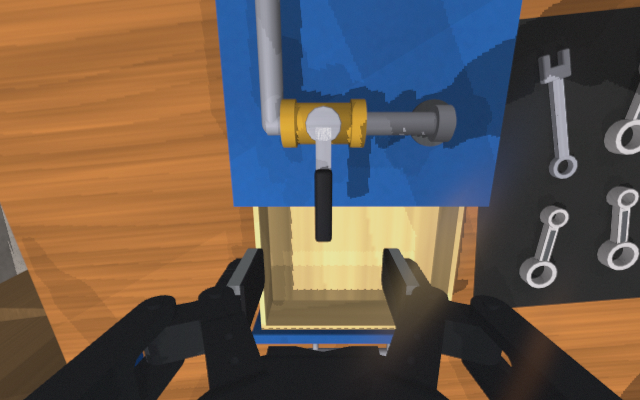

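The lever now sits square across the pipe at (323,205), so the air is shut. The survey shows all five items. I'll start on the rods and survey again before each pick.

```bash
cat > act.py <<'E'
from b import *
def objs(name,tag,box=(.33,.73,-.255,.15)):
    P,im,ok=cloud(name,tag); hsv=cv2.cvtColor(im,cv2.COLOR_RGB2HSV); X,Y,Z=P[...,0],P[...,1],P[...,2]
    m=ok&(X>box[0])&(X<box[1])&(Y>box[2])&(Y<box[3])&(Z>.001)&(Z<.03)&(hsv[...,1]<60)&(hsv[...,2]>75)
    m=cv2.morphologyEx(m.astype(np.uint8),cv2.MORPH_CLOSE,np.ones((3,3)))
    n,l,s,c=cv2.connectedComponentsWithStats(m); out=[]
    for i in range(1,n):
        q=P[(l==i)&ok&(Z>.004)]
        if len(q)<150: continue
        zt=np.percentile(q[:,2],90); xy=q[:,:2].astype(np.float32)
        mu,ev,_=cv2.PCACompute2(xy,None); mu=mu[0];a=ev[0];
        t=(xy-mu)@a; L=t.max()-t.min(); mid=(t.max()+t.min())/2
        if zt>.015 and mid<0: a=-a;t=-t;mid=-mid   # rod: heavy (big) end at -x -> mean lies on big side, so mid>0
        w=np.ptp((xy-mu)@np.array([-a[1],a[0]]))
        if not (.09<L<.19 and w<.07): continue
        out.append(dict(kind='rod' if zt>.015 else 'spanner',c=mu+mid*a,a=a,yaw=float(np.arctan2(a[1],a[0])),L=L,w=w,zt=zt,pix=c[i].round()))
    return out
def survey(tag):
    robot.movep(np.array([.45,-.05,.36]),down(np.pi)); snap('wrist',tag); o=objs('wrist',tag)
    for k in o: print(k['kind'],k['c'].round(4),'yaw %.3f L %.3f w %.3f zt %.4f'%(k['yaw'],k['L'],k['w'],k['zt']),k['pix'])
    return o
def near(yaw,ref): return yaw-np.pi*np.round((yaw-ref)/np.pi)
def pick(o,off=0.,z=.004):
    p=o['c']+off*o['a']; yw=near(o['yaw'],np.pi)
    robot.movep(np.array([*p,.13]),down(yw)); robot.set_gripper(.055)
    robot.move_l(np.array([*p,z]),max_speed=.2); st('at')
    robot.set_gripper(0.); s=st('closed')
    robot.move_l(np.array([*p,.17]),max_speed=.25); s=st('lifted'); return s['finger_gap'],yw
def place(p,yw,zrel,zhi=.17,op=.045):
    robot.movep(np.array([*p,zhi]),down(yw)); s=st('over')
    if s['finger_gap']<.008: print('LOST'); return False
    robot.move_l(np.array([*p,zrel]),max_speed=.2); s=st('low')
    robot.set_gripper(op); robot.move_l(np.array([*p,zhi]),max_speed=.25); st('released'); return True
E
python3 - <<'E'
from act import *
for o in objs('wrist','ws1'): print(o['kind'],o['c'].round(4),'yaw %.3f L %.3f w %.3f zt %.4f'%(o['yaw'],o['L'],o['w'],o['zt']),o['pix'])
P,im,ok=cloud('wrist','wv2'); hsv=cv2.cvtColor(im,cv2.COLOR_RGB2HSV)
Z=P[...,2]; D=np.stack([(P[...,:2]-O)@U,(P[...,:2]-O)@V],-1)
b=ok&(hsv[...,0]>100)&(hsv[...,0]<128)&(hsv[...,1]>120)&(abs(Z-.087)<.007)&(D[...,0]<-.2)&(abs(D[...,1])<.2)
print('panel drier-frame',np.percentile(D[b],[1,50,99],axis=0))
f=ok&(abs(Z-.022)<.006)&(D[...,0]<-.12)&(D[...,0]>-.32)&(abs(D[...,1])<.14);print('floor',np.percentile(D[f],[1,50,99],axis=0))
w=ok&(abs(Z-.078)<.004)&(D[...,0]<-.15)&(D[...,0]>-.28)&(abs(D[...,1])<.14)&(hsv[...,0]<40);print('walls',np.percentile(D[w],[1,50,99],axis=0))
E
```

```text
spanner [ 0.4514 -0.1702] yaw 0.046 L 0.159 w 0.032 zt 0.0119 [250. 162.]
rod [0.4324 0.0355] yaw -0.155 L 0.120 w 0.047 zt 0.0198 [377. 148.]
rod [ 0.452  -0.0649] yaw 0.109 L 0.121 w 0.043 zt 0.0198 [313. 160.]
spanner [0.6098 0.0345] yaw 0.182 L 0.157 w 0.031 zt 0.0117 [369. 248.]
rod [ 0.6177 -0.0604] yaw -0.230 L 0.121 w 0.043 zt 0.0194 [318. 253.]
panel drier-frame [[-0.3090021  -0.04421698]
 [-0.30003532  0.04566161]
 [-0.29588685  0.12639718]]
floor [[-0.29092911 -0.11378501]
 [-0.20929855  0.00979274]
 [-0.14897489  0.1128088 ]]
walls [[-0.27718741 -0.12023217]
 [-0.19408469 -0.11438361]
 [-0.15092523  0.11946563]]
```

```bash
python3 - <<'E'
from act import *
o=[k for k in objs('wrist','ws1') if k['kind']=='rod'][0]
g,yw=pick(o,.004)
if g>.008:
    # tool is at +.004 along rod; rod x near +world x => tool goes to -.213+.004
    place(dr(-.209,.065),near(DY,np.pi),.034)
    snap('wrist','wd1'); survey('ws2')
E
```

```text
at t=14.3 p [0.4367 0.035  0.0043] gap 0.0549 F [-0.8  0.3 -0.6] M [-0.03 -0.02  0.03]
closed t=14.7 p [0.437  0.0349 0.005 ] gap 0.0122 F [-0.7 -0.2  7.2] M [-0.03  0.15 -0.01]
lifted t=15.6 p [0.4355 0.0341 0.1692] gap 0.0121 F [-0.  -0.3 -2. ] M [ 0.03 -0.01  0.06]
over t=16.8 p [0.4691 0.3744 0.1689] gap 0.0122 F [ 0.9 -0.  -2.5] M [ 0.   -0.03 -0.03]
low t=17.7 p [0.4693 0.3773 0.0349] gap 0.0119 F [-0.5  1.1 -1.7] M [ 0.03 -0.05 -0.  ]
released t=18.8 p [0.4683 0.3757 0.1691] gap 0.0448 F [-1.2  0.4 -0.2] M [ 0.02 -0.   -0.01]
spanner [ 0.4513 -0.1701] yaw 0.046 L 0.158 w 0.032 zt 0.0118 [249. 163.]
rod [ 0.4515 -0.065 ] yaw 0.105 L 0.122 w 0.044 zt 0.0198 [313. 160.]
rod [ 0.6176 -0.0605] yaw -0.232 L 0.121 w 0.043 zt 0.0194 [317. 253.]
```

View pics/ws2.png

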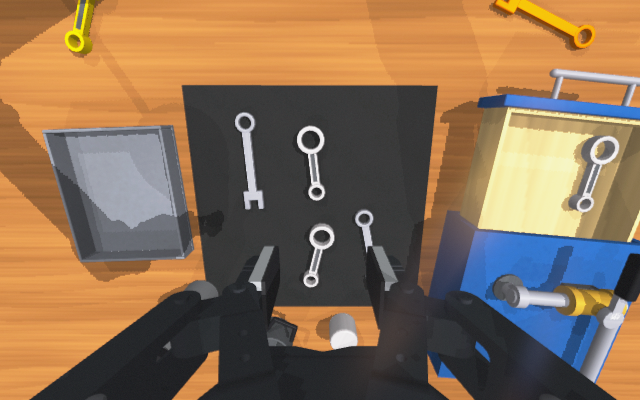

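The first rod is in the drawer at (595,170). The other two rods have not moved.

```bash
python3 - <<'E'
from act import *
o=[k for k in objs('wrist','ws2') if k['kind']=='rod'][0]
g,yw=pick(o,.004)
if g>.008:
    place(dr(-.209,-.00),near(DY,np.pi),.034); robot.set_gripper(.0845)
    rods=[k for k in survey('ws3') if k['kind']=='rod']
    if len(rods)==1:
        g,yw=pick(rods[0],.004)
        if g>.008:
            place(dr(-.209,-.065),near(DY,np.pi),.034); robot.set_gripper(.084)
            survey('ws4')
E
```

```text
at t=22.6 p [ 0.456  -0.0644  0.0044] gap 0.0550 F [-1.3 -0.1 -1. ] M [ 0.01 -0.    0.  ]
closed t=23.0 p [ 0.456  -0.0647  0.005 ] gap 0.0122 F [ 0.  -0.1  6.8] M [-0.02  0.13 -0.06]
lifted t=23.8 p [ 0.4545 -0.0651  0.1692] gap 0.0119 F [-0.2 -0.7 -2. ] M [ 0.02 -0.02  0.01]
over t=25.2 p [0.4629 0.31   0.1691] gap 0.0121 F [-0.8 -0.5 -1.8] M [-0.01 -0.06  0.02]
low t=26.1 p [0.4631 0.3123 0.0347] gap 0.0119 F [ 0.5 -0.  -1.2] M [ 0.03 -0.07 -0.06]
released t=27.2 p [0.4622 0.311  0.1691] gap 0.0450 F [ 0.  -0.1 -0.6] M [-0.03  0.    0.  ]
spanner [ 0.4513 -0.1701] yaw 0.046 L 0.158 w 0.032 zt 0.0118 [249. 162.]
spanner [0.6104 0.0357] yaw 0.206 L 0.160 w 0.032 zt 0.0117 [370. 251.]
rod [ 0.6176 -0.0604] yaw -0.229 L 0.121 w 0.046 zt 0.0194 [317. 253.]
at t=31.5 p [ 0.6223 -0.0608  0.0047] gap 0.0550 F [ 0.4  0.5 -1. ] M [ 0.03  0.04 -0.04]
closed t=32.0 p [ 0.6223 -0.0613  0.0053] gap 0.0121 F [-0.1 -0.3  5.8] M [-0.08  0.25 -0.03]
lifted t=32.8 p [ 0.6201 -0.062   0.1685] gap 0.0120 F [-0.3 -0.3 -3. ] M [-0.06  0.02 -0.  ]
over t=34.1 p [0.4575 0.246  0.1695] gap 0.0125 F [ 1.2 -0.9 -1.3] M [-0.01 -0.    0.  ]
low t=34.9 p [0.4595 0.2448 0.0361] gap 0.0117 F [-1.4 -7.1 25.9] M [-1.46  0.16 -0.01]
released t=36.0 p [0.456  0.2466 0.1691] gap 0.0448 F [ 0.2  0.3 -0.2] M [-0.04 -0.01  0.01]
spanner [ 0.451  -0.1702] yaw 0.047 L 0.158 w 0.034 zt 0.0119 [249. 163.]
spanner [0.6107 0.0357] yaw 0.207 L 0.159 w 0.032 zt 0.0117 [370. 251.]
```

View pics/ws4.png

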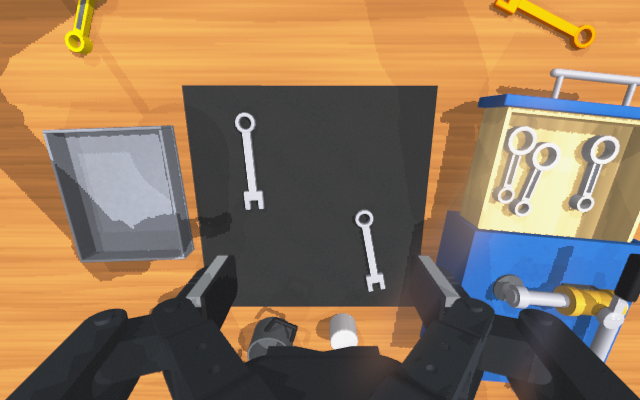

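All three rods are in the drawer at (521,165), (535,180) and (595,170). The last one met some resistance going down (26 N). I'll check whether two of them overlap.

```bash
python3 - <<'E'
from act import *
snap('side','sd4')
for n,t in [('wrist','ws4'),('side','sd4')]:
    P,im,ok=cloud(n,t); hsv=cv2.cvtColor(im,cv2.COLOR_RGB2HSV); Z=P[...,2]
    D=np.stack([(P[...,:2]-O)@U,(P[...,:2]-O)@V],-1)
    m=ok&(D[...,0]<-.12)&(D[...,0]>-.29)&(abs(D[...,1])<.11)&(hsv[...,1]<60)&(Z<.075)&(Z>.028)
    n_,l,s,c=cv2.connectedComponentsWithStats(m.astype(np.uint8))
    for i in range(1,n_):
        if s[i,4]>40:
            q=l==i; print(n,c[i].round(),s[i,4],'drier x',np.percentile(D[q][:,0],[0,50,100]).round(3),'y',np.percentile(D[q][:,1],[0,50,100]).round(3),'z',np.percentile(Z[q],[5,50,95,99]).round(4))
im=cv2.imread('pics/sd4.png')[240:400,180:380]; cv2.imwrite('pics/sd4c.png',cv2.resize(im,None,fx=3.5,fy=3.5,interpolation=cv2.INTER_CUBIC))
E
```

```text
wrist [524. 168.] 2424 drier x [-0.276 -0.218 -0.136] y [-0.086 -0.045  0.001] z [0.0299 0.0386 0.042  0.0427]
wrist [593. 170.] 1412 drier x [-0.274 -0.227 -0.154] y [0.043 0.061 0.087] z [0.0293 0.0381 0.0419 0.0425]
side [288. 317.] 958 drier x [-0.277 -0.219 -0.136] y [-0.083 -0.041  0.004] z [0.0297 0.0375 0.0411 0.0421]
side [264. 361.] 585 drier x [-0.275 -0.226 -0.154] y [0.047 0.068 0.089] z [0.0301 0.0377 0.041  0.042 ]
```

View pics/sd4c.png

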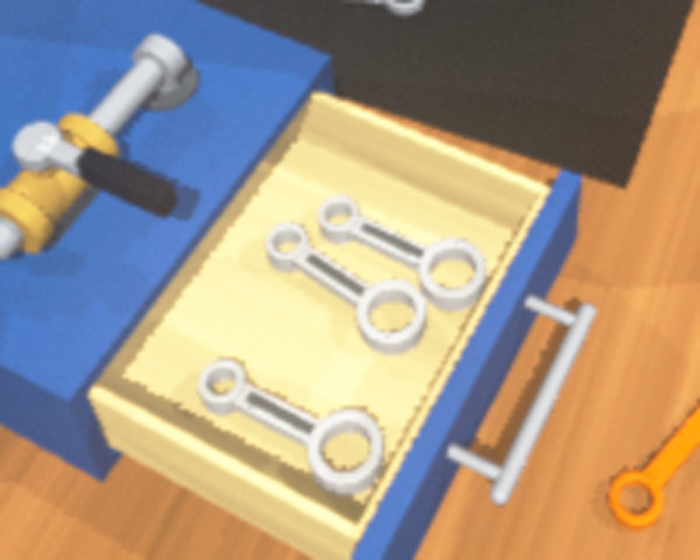

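All the rods lie flat, with their tops at about 41 mm, and the whole length of each is inside the drawer. Next I'll plan the push that shuts the drawer.

```bash
python3 - <<'E'
from act import *
for f in (0,np.pi):
  for x in (-.395,-.385,-.375,-.18):
    for z in (.15,.05):
        p=np.array([*dr(x,-.04),z]); q=robot.inverse_kinematics(p,down(DY+f)); print(f,x,z,p.round(3),None if q is None else np.round(q,2))
P,im,ok=cloud('side','sd4'); hsv=cv2.cvtColor(im,cv2.COLOR_RGB2HSV); Z=P[...,2]
D=np.stack([(P[...,:2]-O)@U,(P[...,:2]-O)@V],-1)
m=ok&(D[...,0]<-.325)&(D[...,0]>-.38)&(abs(D[...,1])<.09)&(Z>.03)&(Z<.08); print('bar',np.percentile(D[m],[2,50,98],axis=0).round(3),np.percentile(Z[m],[5,95]))
E
```

```text
0 -0.395 0.15 [0.274 0.29  0.15 ] [-0.06  0.59 -1.17  2.35  0.86  0.74  2.75]
0 -0.395 0.05 [0.274 0.29  0.05 ] [-0.21  0.78 -0.99  2.41  1.26  0.67  2.39]
0 -0.385 0.15 [0.284 0.289 0.15 ] [-0.03  0.61 -1.19  2.34  0.87  0.76  2.76]
0 -0.385 0.05 [0.284 0.289 0.05 ] [-0.18  0.79 -1.01  2.4   1.26  0.69  2.42]
0 -0.375 0.15 [0.293 0.288 0.15 ] [-0.    0.63 -1.21  2.33  0.89  0.79  2.76]
0 -0.375 0.05 [0.293 0.288 0.05 ] [-0.15  0.81 -1.03  2.39  1.25  0.71  2.45]
0 -0.18 0.15 [0.488 0.27  0.15 ] [-1.32  0.85  1.18  2.08 -1.01  0.96 -1.23]
0 -0.18 0.05 [0.488 0.27  0.05 ] [ 0.12  0.94 -1.07  2.07  1.13  0.9   2.99]
3.141592653589793 -0.395 0.15 [0.274 0.29  0.15 ] [-0.15  0.51 -1.01  2.35  0.75  0.64 -0.27]
3.141592653589793 -0.395 0.05 [0.274 0.29  0.05 ] [-0.66  0.59 -0.36  2.43  0.92  0.25 -0.38]
3.141592653589793 -0.385 0.15 [0.284 0.289 0.15 ] [-0.14  0.51 -1.    2.34  0.75  0.65 -0.24]
3.141592653589793 -0.385 0.05 [0.284 0.289 0.05 ] [-0.59  0.6  -0.41  2.42  0.95  0.28 -0.39]
3.141592653589793 -0.375 0.15 [0.293 0.288 0.15 ] [-0.14  0.51 -0.98  2.33  0.74  0.65 -0.2 ]
3.141592653589793 -0.375 0.05 [0.293 0.288 0.05 ] [-0.55  0.6  -0.44  2.4   0.95  0.3  -0.37]
3.141592653589793 -0.18 0.15 [0.488 0.27  0.15 ] [-0.01  0.62 -0.82  2.03  0.65  0.77  0.25]
3.141592653589793 -0.18 0.05 [0.488 0.27  0.05 ] [-0.14  0.74 -0.62  2.08  0.8   0.58  0.13]
bar [[-0.354 -0.057]
 [-0.348  0.011]
 [-0.328  0.063]] [0.06226168 0.06846917]
```

```bash
cat > push.py <<'E'
from act import *
yw=DY+np.pi
robot.set_gripper(0.)
robot.movep(np.array([*dr(-.39,-.04),.15]),down(yw)); st('above')
robot.move_l(np.array([*dr(-.39,-.04),.048]),max_speed=.15); st('down')
def push(x,v):
    robot.move_l(np.array([*dr(x,-.04),.048]),down(yw),max_speed=v); s=robot.get_state()
    px=(s['position'][:2]-O)@U; fx=s['ft_force'][:2]@U; print('x %.4f act %.4f fx %.1f |F| %.1f t %.1f'%(x,px,fx,np.linalg.norm(s['ft_force']),s['clock'])); return px,fx
x=-.39
while x<-.15:
    x+=.02 if x<-.235 else .004
    px,fx=push(x,.08)
    if fx<-12: break
snap('side','sd5')
st('end')
E
python3 push.py
```

```text
above t=40.3 p [0.2794 0.2891 0.1501] gap 0.0003 F [0.3 0.2 0.1] M [ 0.   -0.03  0.02]
down t=41.1 p [0.279  0.2894 0.0483] gap 0.0005 F [ 0.  -0.2 -1.6] M [0.   0.02 0.04]
x -0.3700 act -0.3696 fx 0.3 |F| 0.8 t 41.5
x -0.3500 act -0.3503 fx -0.4 |F| 0.5 t 41.9
x -0.3300 act -0.3303 fx -0.0 |F| 0.7 t 42.3
x -0.3100 act -0.3102 fx -0.8 |F| 0.9 t 42.7
x -0.2900 act -0.2902 fx -0.4 |F| 0.6 t 43.1
x -0.2700 act -0.2700 fx -0.1 |F| 1.5 t 43.5
x -0.2500 act -0.2500 fx -0.5 |F| 0.9 t 43.9
x -0.2300 act -0.2299 fx -1.1 |F| 1.6 t 44.3
x -0.2260 act -0.2260 fx 1.2 |F| 1.2 t 44.6
x -0.2220 act -0.2216 fx -0.8 |F| 0.8 t 44.8
x -0.2180 act -0.2174 fx 0.2 |F| 0.5 t 45.1
x -0.2140 act -0.2134 fx 0.6 |F| 0.6 t 45.3
x -0.2100 act -0.2094 fx 0.2 |F| 0.7 t 45.6
x -0.2060 act -0.2054 fx -0.1 |F| 1.0 t 45.8
x -0.2020 act -0.2014 fx -0.5 |F| 0.8 t 46.1
x -0.1980 act -0.1974 fx -0.4 |F| 1.0 t 46.3
x -0.1940 act -0.1934 fx -0.0 |F| 0.9 t 46.6
x -0.1900 act -0.1906 fx -2.2 |F| 2.5 t 46.8
x -0.1860 act -0.1905 fx -9.2 |F| 10.2 t 47.1
x -0.1820 act -0.1904 fx -14.2 |F| 16.6 t 47.3
end t=47.4 p [0.4773 0.2704 0.0479] gap 0.0002 F [-14.6  -0.1   8.3] M [ 0.11  3.17 -0.  ]
```

View pics/sd5.png

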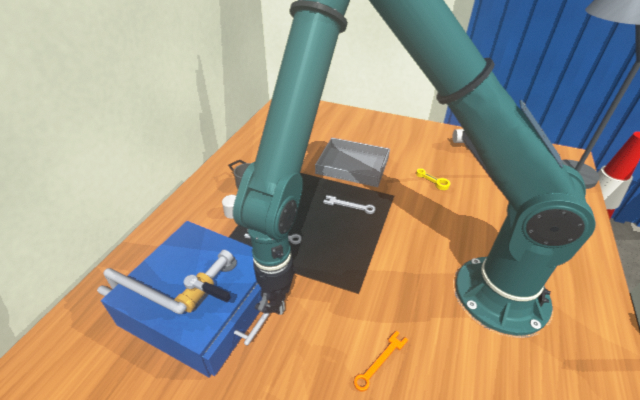

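The drawer has stopped hard at the cabinet front: the tool did not move while the force rose to 14 N. Next I'll back off and turn the valve to 45°.

```bash
python3 - <<'E'
from act import *
robot.move_l(np.array([*dr(-.24,-.04),.048]),max_speed=.12)
robot.move_l(np.array([*dr(-.24,-.04),.26]),max_speed=.25)
snap('side','sd6'); snap('wrist','wv3')
def levp(th,z):
    p,_=lev(th,z); return p,down(DY+th+np.pi)
p,o=levp(0,.26); robot.movep(p,o); robot.set_gripper(.05); st('above'); 
for th in (0,.4,.785,.82):
    q=robot.inverse_kinematics(levp(th,.149)[0],levp(th,.149)[1]); print(th,None if q is None else q.round(2))
E
python3 - <<'E'
import cv2
im=cv2.imread('pics/sd6.png')[200:400,60:360]; cv2.imwrite('pics/sd6c.png',cv2.resize(im,None,fx=2.6,fy=2.6))
E
```

```text
above t=50.3 p [0.5688 0.342  0.2602] gap 0.0501 F [-0.2 -0.5 -0.8] M [ 0.    0.01 -0.08]
0 [-0.03  0.79 -0.92  1.79  0.76  0.97  0.21]
0.4 [ 0.06  0.82 -1.02  1.81  0.82  1.01  0.58]
0.785 [ 0.14  0.86 -1.1   1.81  0.89  1.06  0.95]
0.82 [ 0.14  0.87 -1.11  1.81  0.89  1.07  0.98]
```

View pics/sd6c.png

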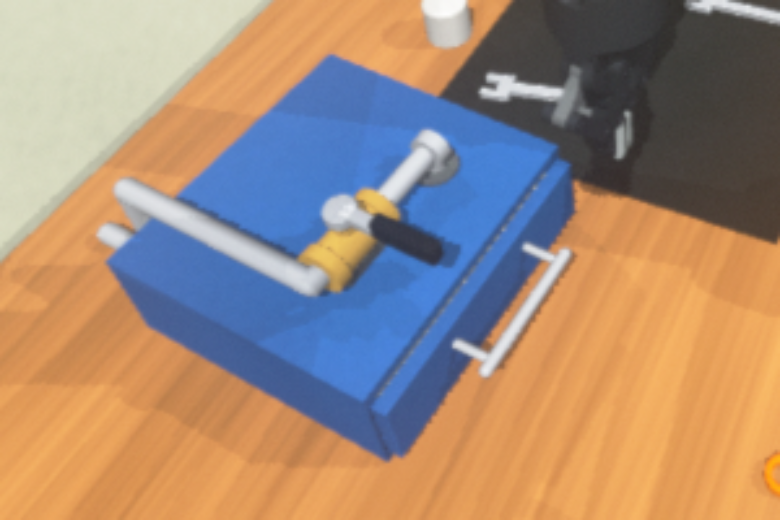

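The drawer is flush with the cabinet and the lever is still across the pipe. I'll turn it to 45° now.

```bash
python3 - <<'E'
from act import *
def levp(th,z):
    p,_=lev(th,z); return p,down(DY+th+np.pi)
p,o=levp(0,.15); robot.move_l(p,o,max_speed=.15); robot.set_gripper(0.); st('grip')
for th in np.linspace(0,np.pi/4,6)[1:]:
    p,o=levp(th,.15); robot.move_l(p,o,max_speed=.1); s=st('th %.2f'%th)
d=s['position'][:2]-AX; x=R.from_rotvec(s['eef_rot']).as_matrix()[:,0]
print('pos angle',np.degrees(np.arctan2(d[1],d[0])-np.pi-DY)%360,'tool yaw',np.degrees(np.arctan2(x[1],x[0])-np.pi-DY)%360)
robot.set_gripper(.06); p,o=levp(np.pi/4,.28); robot.move_l(p,o,max_speed=.25); st('up')
snap('side','sd7'); snap('wrist','wv4')
for n,t in [('side','sd7'),('wrist','wv4')]:
    P,im,ok=cloud(n,t); X,Y,Z=P[...,0],P[...,1],P[...,2]
    m=ok&(im.max(-1)<70)&(Z>.155)&(Z<.185)&(X>.45)&(X<.66)&(Y>.2)&(Y<.4)
    m=cv2.morphologyEx(m.astype(np.uint8),cv2.MORPH_OPEN,np.ones((3,3)))
    k,l,s,c=cv2.connectedComponentsWithStats(m); i=1+np.argmax(s[1:,4]); q=P[l==i]; q=q[q[:,2]>.168]
    mu,ev,_=cv2.PCACompute2(q[:,:2].astype(np.float32),None); a=ev[0]; a=a*np.sign(a@np.array([-1,-1])); dd=mu[0]-AX
    print(n,len(q),rect(q),'pca ang',np.degrees(np.arctan2(a[1],a[0])-np.pi-DY)%360,'centre ang',np.degrees(np.arctan2(dd[1],dd[0])-np.pi-DY)%360)
E
```

```text
grip t=51.6 p [0.5692 0.3421 0.1511] gap 0.0131 F [-0.5 -2.4  6.6] M [-0.39  0.13  0.08]
th 0.16 t=51.9 p [0.5691 0.3318 0.1512] gap 0.0130 F [ 0.3 -0.9  5.5] M [-0.39  0.25  0.04]
th 0.31 t=52.2 p [0.5705 0.3215 0.1511] gap 0.0128 F [-0.7 -3.2  5.1] M [-0.46  0.18  0.02]
th 0.47 t=52.5 p [0.5736 0.3115 0.1511] gap 0.0129 F [-0.4 -2.7  6.3] M [-0.41  0.22  0.04]
th 0.63 t=52.9 p [0.5781 0.3022 0.1511] gap 0.0124 F [-0.4 -2.1  5.5] M [-0.4   0.19  0.08]
th 0.79 t=53.2 p [0.5842 0.2936 0.1512] gap 0.0130 F [-0.9 -2.9  6.2] M [-0.49  0.22  0.1 ]
pos angle 45.44046004249168 tool yaw 44.96378568156513
up t=54.3 p [0.5834 0.293  0.2789] gap 0.0600 F [-0.5 -0.6 -0.6] M [-0.    0.03 -0.03]
side 16 ((0.5654659271240234, 0.28909534215927124), (0.017790276557207108, 0.0034477543085813522), 40.32574462890625) pca ang 45.79095395215535 centre ang 39.33995635873663
wrist 981 ((0.5855923295021057, 0.29415449500083923), (0.05798981711268425, 0.013252690434455872), 39.94284439086914) pca ang 44.86998847447211 centre ang 45.445209078629716
```

View pics/wv4.png

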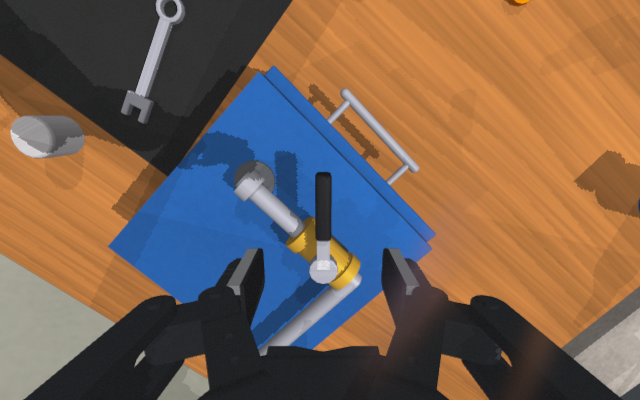

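The lever reads about 45° (44.9 to 45.4) and the drawer is still shut. The spanners are next, so I'll locate the tray from the survey.

```bash
python3 - <<'E'
from act import *
P,im,ok=cloud('wrist','ws4'); hsv=cv2.cvtColor(im,cv2.COLOR_RGB2HSV); X,Y,Z=P[...,0],P[...,1],P[...,2]
u=np.arange(640)[None,:]; v=np.arange(400)[:,None]; reg=ok&(u>30)&(u<200)&(v>110)&(v<268)&(hsv[...,1]<70)
m=reg&(Z>.034)&(Z<.046); print('rim',m.sum(),rect(P[m]))
m=reg&(Z>.001)&(Z<.010); print('floor',m.sum(),rect(P[m]))
E
```

```text
rim 2205 ((0.5038225650787354, -0.3775447905063629), (0.21969573199748993, 0.18170209228992462), 2.1212985515594482)
floor 11891 ((0.4943353235721588, -0.3532356321811676), (0.23747849464416504, 0.2307020127773285), 4.063815116882324)
```

```bash
cat > sp.py <<'E'
from act import *
import sys
T=np.array([.504,-.3775]); ty=np.deg2rad(2.1); tu=np.array([np.cos(ty),np.sin(ty)]); tv=np.array([-tu[1],tu[0]])
def do(o,yoff):
    g,yw=pick(o,0.,.003)
    if g<.008: print('MISS'); return False
    p=robot.get_state()['position'][:2]; robot.move_l(np.array([*p,.23]),max_speed=.25)
    return place(T+yoff*tv,near(ty,np.pi),.016,zhi=.23)
E
python3 - <<'E'
from sp import *
s=[k for k in survey('ws5') if k['kind']=='spanner']
if len(s)==2:
    if do(s[0],-.04):
        snap('wrist','wt1'); robot.set_gripper(.084); survey('ws6')
E
```

```text
spanner [ 0.451 -0.17 ] yaw 0.048 L 0.159 w 0.032 zt 0.0118 [249. 162.]
spanner [0.6103 0.0348] yaw 0.187 L 0.159 w 0.031 zt 0.0117 [369. 248.]
at t=57.9 p [ 0.4516 -0.1699  0.0035] gap 0.0548 F [-0.1  0.1 -0. ] M [-0.02 -0.01 -0.01]
closed t=58.4 p [ 0.4515 -0.1704  0.004 ] gap 0.0106 F [-0.9  0.1  6.3] M [-0.04  0.13 -0.04]
lifted t=59.2 p [ 0.4498 -0.1703  0.1691] gap 0.0109 F [-0.2  0.8 -1.6] M [0.   0.04 0.02]
over t=60.6 p [ 0.5057 -0.4143  0.2295] gap 0.0107 F [ 1.4  0.3 -0.4] M [ 0.02 -0.04 -0.01]
low t=61.8 p [ 0.5067 -0.4177  0.0174] gap 0.0104 F [ 0.2 -0.9 -0.2] M [-0.04 -0.02 -0.03]
released t=63.2 p [ 0.5041 -0.4173  0.2284] gap 0.0449 F [-0.  -0.2 -0.1] M [ 0.02  0.01 -0.  ]
spanner [0.6102 0.0357] yaw 0.209 L 0.159 w 0.032 zt 0.0118 [372. 251.]
```

View pics/ws6.png

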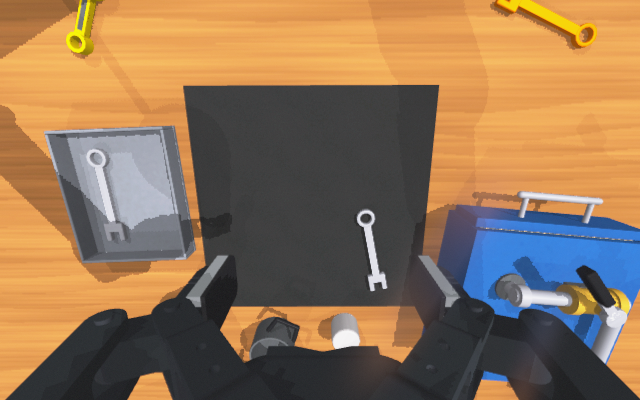

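The first spanner lies in the tray at (105,195). The second is at (371,250). The drawer is shut, and the lever is between shut and open.

```bash
python3 - <<'E'
from sp import *
s=[k for k in objs('wrist','ws6') if k['kind']=='spanner']
if do(s[0],.04):
    robot.set_gripper(.084); print(len(survey('ws7')))
    snap('side','sd8'); snap('scene','sc8')
E
```

```text
at t=67.6 p [0.6108 0.0364 0.0037] gap 0.0551 F [ 0.8  0.2 -0.2] M [ 0.08 -0.01  0.01]
closed t=68.0 p [0.6109 0.0358 0.0042] gap 0.0107 F [-0.6  0.2  6.3] M [-0.14  0.17 -0.03]
lifted t=68.9 p [0.6091 0.0347 0.1684] gap 0.0104 F [-0.  -0.3 -1. ] M [-0.01  0.01  0.03]
over t=70.7 p [ 0.5036 -0.3355  0.2302] gap 0.0106 F [-0.  1. -1.] M [ 0.03  0.03 -0.03]
low t=71.9 p [ 0.5035 -0.3376  0.017 ] gap 0.0104 F [-0.2  0.9 -1.5] M [ 0.01 -0.02 -0.02]
released t=73.3 p [ 0.5012 -0.3375  0.2284] gap 0.0452 F [ 0.4  0.1 -0.1] M [-0.01 -0.   -0.02]
0
```

View pics/ws7.png

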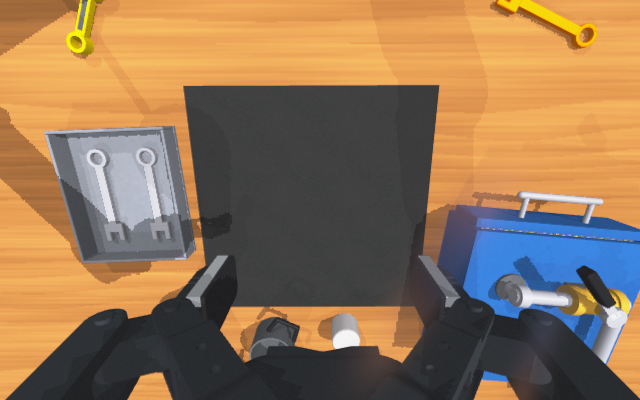

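```bash
ls pics | tail -30; python3 -c "
from b import *
st()"
```

```text
top_scene.png
top_side.png
wd1.npz
wd1.png
wrist0.npz
wrist0.png
ws1.npz
ws1.png
ws2.npz
ws2.png
ws3.npz
ws3.png
ws4.npz
ws4.png
ws5.npz
ws5.png
ws6.npz
ws6.png
ws7.npz
ws7.png
wt1.npz
wt1.png
wv1.npz
wv1.png
wv2.npz
wv2.png
wv3.npz
wv3.png
wv4.npz
wv4.png
 t=75.2 p [ 0.4502 -0.0516  0.3594] gap 0.0839 F [ 0.5  0.7 -0.4] M [ 0.01  0.01 -0.03]
```

Both spanners are in the tray at (105,195) and (152,195), and the mat is empty. I'll take a last look at the side and scene views, and check the lever and the drawer.

View pics/sd8.png

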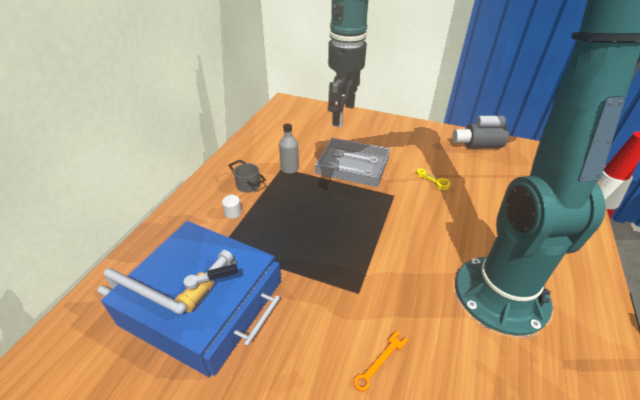

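View pics/sc8.png

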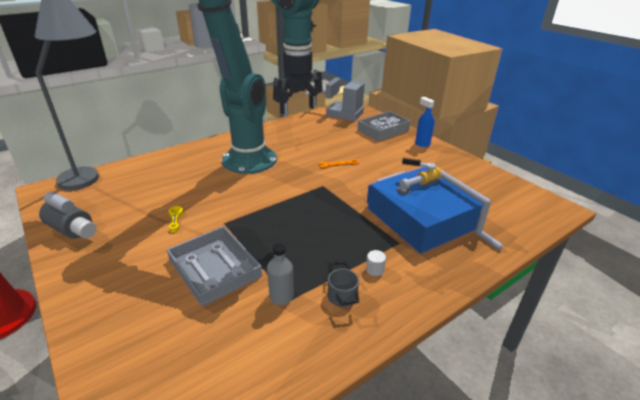

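```bash
python3 - <<'E'
from act import *
P,im,ok=cloud('side','sd8'); hsv=cv2.cvtColor(im,cv2.COLOR_RGB2HSV); X,Y,Z=P[...,0],P[...,1],P[...,2]
m=ok&(im.max(-1)<70)&(Z>.155)&(Z<.185)&(X>.45)&(X<.66)&(Y>.2)&(Y<.4)
q=P[m]; mu,ev,_=cv2.PCACompute2(q[:,:2].astype(np.float32),None); a=-ev[0]*np.sign(ev[0].sum()); print('lever',len(q),np.degrees(np.arctan2(a[1],a[0])-np.pi-DY)%360)
D=np.stack([(P[...,:2]-O)@U,(P[...,:2]-O)@V],-1)
b=ok&(hsv[...,0]>100)&(hsv[...,0]<128)&(hsv[...,1]>120)&(abs(Z-.06)<.02)&(abs(D[...,1])<.125)&(D[...,0]<-.1); print('panel front x',np.percentile(D[b][:,0],[2,50,98]))
P,im,ok=cloud('wrist','ws7'); hsv=cv2.cvtColor(im,cv2.COLOR_RGB2HSV); Z=P[...,2]
for c in [(85,130,145,245),(133,178,145,245)]:
    s=P[c[2]:c[3],c[0]:c[1]]; v=hsv[c[2]:c[3],c[0]:c[1],2]; q=s[(s[...,2]>.010)&(s[...,2]<.034)]; print('tray item z',np.percentile(q[:,2],[50,95]).round(4), rect(q))
E
```

```text
lever 139 47.313910276734134
panel front x [-0.14150456 -0.1402576  -0.13890853]
tray item z [0.0153 0.0182] ((0.5100703835487366, -0.43285807967185974), (0.16518886387348175, 0.06344357132911682), 2.130948066711426)
tray item z [0.0157 0.0306] ((0.5016924142837524, -0.32031792402267456), (0.1628314107656479, 0.06682754307985306), 1.7489101886749268)
```

```bash
python3 - <<'E'
from b import *
robot.dwell(.5); robot.finish_job(); st('done')
E
```

```text
the job is handed in; nothing more can be done
the job is handed in; nothing more can be done
```

The job is done and handed in at about 76 s of the 210 s allowed. No verdict comes back, so this rests on my own checks.

**What I did, in order:**
1. Turned the air valve from about 55° open to its shut stop.
2. Put all three rods into the drawer.
3. Pushed the drawer shut until it stopped hard.
4. Turned the valve lever to 45°.
5. Put the two spanners into the grey tray. Only two were on the bench.

**Last checks:**
- **Rods:** all three lay flat and wholly inside the drawer before I shut it.
- **Drawer:** the panel front is flush, at x = -0.140 in the drier's frame.
- **Spanners:** both lie in the tray, and the mat is empty.
- **Left alone:** the bottle, piston, pot, yellow rod and orange spanner look unmoved.

**What disagreed or went less smoothly:**
- **Lever angle:** the wrist camera and tool pose gave 44.9–45.4°. A coarse side-camera reading gave 47.3°. I trusted the closer wrist view.
- **Third rod:** it met about 26 N while being lowered, as the second rod lay turned out of place beside it. The two ended up flat next to each other.

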